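# Load two RF test fixtures and close their screening covers

### The job

Get the two test fixtures ready for a run: lay the filter module with the blue label flat in the pocket of the blue fixture and the one with the yellow label in the pocket of the yellow fixture, and close each fixture with its own screening cover (handle in the fixture's colour), down on the base plate all round. Leave the reject with the red label, the finned heatsink and the loose attenuator where they lie, and let go of everything.

Things in the scene. Friction and masses are not known exactly. Their poses are not given: they have to be found in the camera images.
- fixture_blue: Fixed test fixture: aluminium base plate 92 (x) x 104 (y) mm, top 12 mm above the bench, brass ports on its y ends; on it a BLUE nest frame, outside 58 x 70 mm, 8 mm high, round a dark pocket 38 (x) x 50 (y) mm, floor level with the plate top. Frame walls slope 4 mm in and out over their upper 5.5 mm as lead-in. Origin: centre of the underside, on the bench; y along the pocket's long side, z up.
- fixture_yellow: The same fixture with a YELLOW nest frame; same sizes, origin and axes.
- module_blue: Filter module: white can on green board, 30 (x) x 42 (y) x 16 mm high, 30 g, BLUE label on top. Origin: centre of the underside; y along the 42 mm side, z up. Lies in a pocket with 4 mm play each side, long side along the pocket's, either way round; then it stands 8 mm above the nest frame, so hold it by its upper 7 mm.
- module_yellow: The same filter module with a YELLOW label on its top; same origin and axes.
- module_red: The same filter module with a RED reject label on its top: stays where it lies.
- cover_blue: Loose cover, an aluminium box open below: outside 74 (x) x 86 (y) x 34 mm high, inside 68 x 80 x 31, 140 g, with a BLUE bridge handle: bar 12 mm thick (x), 50 long (y), top 59 and underside 52 mm above the rim; pinch across the 12 mm. Origin: centre of the open lower rim; z up. Goes over the nest frame with 5 mm play, long side along long side, either way round, until its rim is on the base plate.
- cover_yellow: The same screening cover with a YELLOW bridge handle; same origin and axes.
- heatsink: Bystander: finned aluminium heatsink, 34 x 50 x 26 mm, origin at the centre of its underside.
- attenuator: Bystander: round silver coaxial attenuator with a blue band, lying, 54 mm (x) x 17 mm diameter, origin at the centre of its underside.
Not all that is in view belongs to the job. Leave any turquoise look-alike of the module_blue alone.

How it is judged:
By the outcome, as a careful person would: the job done as asked, in the order asked, and still so for the second after the job is handed in, with the robot touching nothing.
It also fails if it takes over 93 s, if anything falls off the work surface, if the arm or the gripper's body presses on something with over 40 N, if the wrist force passes 120 N, or if a joint passes its speed limit or range.

### The arm

A 7-joint arm with a two-finger parallel gripper is mounted at the origin on a cart in front of the work surface, level with it; the furniture and walls round the work are solid. World frame = base frame: x ahead of the robot, y to its left, z up, the work surface at z = 0. Lengths are in m, angles in rad, forces in N, time in s.
With the tool pointing down it reaches from about 0.4 to 0.85 m from the base axis. Payload 10.4 kg.
Tool frame: the origin (TCP) lies between the finger pads; the fingertips stand ahead of it and the grasp point (between the pads) lies 5 mm behind it (manip.tip_extent is the z of the fingertips in the tool frame, in m); z points along the fingers, y is the line along which they close (so a half turn about z gives the same grasp; the last joint's range is limited). The gripper opens to 85 mm and grips with 20 to 120 N. Pads are 22 mm wide; open, the fingers measure 114 mm over their backs; the gripper's body (76 mm by 85 mm) begins 54 mm behind the grasp point. The pads swing forward as they close: fully open they stand 13 mm farther back than shut.
Start: joints at [-1.329, 0.332, -0.065, 1.46, 0.022, 1.35, -0.088], TCP at [0.164, 0.603, 0.245] pointing down, gripper open.
Joint ranges: [-2.6, 2.6], [-0.5, 2.12], [-1.47, 1.34], [0.16, 2.42], [-1.27, 4.41], [0.06, 2.06], [-2.6, 2.6]. Speed limits (rad/s): [2.22, 2.22, 2.79, 2.79, 3.14, 3.14, 3.14].

### API

Orientations are given as a unit quaternion [x, y, z, w].
In Python, from workcell import status, viewer, manip gives the robot as it stands.
- The arm moves only by the tool play_rows, never from a script. Its argument "plan" is one flat list of numbers, 7 for each row, row after row: the turn, a rotation vector about the tool's x, y, z in degrees, then the shift along the tool's x, y, z in m, then the opening, from 0 (shut) to 1 (fully open). In form: [ax, ay, az, dx, dy, dz, grip, ax, ay, az, dx, dy, dz, grip, ...]. A call has 1 to 20 rows; each row is the pose to reach, as a shift and turn from the pose commanded when the call began, along the tool's axes at that moment; what a row does not reach only later rows make up. A row lasts 1/8 s, in which the tool goes at most 62.5 mm and 10.7 degrees, less where a joint would pass 70% of its speed; a pose out of reach is approached as far as the arm can. A call with a gripper value outside its range is refused whole. The fingers move at their own pace and stop on an object; "squeeze" is the grip in N (left out, the last holds). Time passes only in rows, so rows that repeat a pose let the fingers close. It gives the time, the measured TCP pose, the force, the opening and the grip force at its end, in the units of the state.
- status.get_obs(): the state, without advancing time (a new reading comes with each control period).
- viewer.camera(name): name is "scene" or "top"; returns the picture (420x560x3 uint8, red, green, blue); there is no depth.
- viewer.camera_model(name): a dict with "fx", "fy", "cx", "cy" (pixels), "D" ([k1, k2, p1, p2, k3] as OpenCV has them; the pictures are not rectified), "R" (3x3) and "t" (3): a world point X has camera coordinates R X + t. Camera axes: x right, y down, z forward; pixel columns grow to the right and rows downward; lengths in m; the calibration is good to about 2 mm. A picture is of the moment at which its call begins. camera_model takes no time and is no camera call.
- manip.hand_in(): hands the job in; it is judged then, once.
The state is a dict: "clock": time; "joint_pos": joint angles; "joint_velocities": joint speeds; "tau": joint torques, N m; "position": TCP position; "ee_rot": TCP orientation; "ft_force": force on the tool from outside, world axes, zero at the start; "torque": the same for the moment, N m; "grip_width": opening from 0.0 (shut) to 1.0 (fully open); "grasp_force": force on a finger pad.
Only numpy, scipy, OpenCV 4.12 (cv2) and the standard library are available. Lean on these libraries where they do the work, as an engineer would, in place of code of your own. Each camera call takes 0.05 s, during which the arm holds its last target. There are 200 camera calls.

## Working session

There is one attempt and no reset: what is moved stays moved. The work goes in short steps, Python scripts to look and compute and a tool call to move; the robot and the scene stay as the last step left them, time stands still between calls to the robot, and variables do not carry over. Pictures are saved under pics/ and viewed, at most 14 in all, crops included, and the job is handed in when it is done.

Besides the shell and the picture viewer there is one more tool, called after "Emit:" as name(argument=value, ...) on one line, values as JSON. play_rows: Moves the arm, as the interface text tells. Its arguments: {"type":"object","properties":{"plan":{"type":"array","items":{"type":"number"}},"squeeze":{"type":"number"}},"required":["plan"]}

```bash
ls; mkdir -p pics; python3 - <<'E'
from workcell import status, viewer, manip
import cv2
for n in("scene","top"):
    im=viewer.camera(n); cv2.imwrite(f"pics/{n}0.png",im[:,:,::-1])
    m=viewer.camera_model(n);print(n,{k:(v if not hasattr(v,'tolist') else v.tolist()) for k,v in m.items()})
print(status.get_obs(),manip.tip_extent)
E
```

```text
pics
scene {'fx': 398.1475758520525, 'fy': 398.1475758520525, 'cx': 272.9870199938726, 'cy': 206.75057236170304, 'D': [0.0035624199467078365, 0.0, 0.0, 0.0, 0.0], 'R': [[-0.5701189659473895, -0.8214237417075428, -0.015079828455870501], [-0.40198289496539025, 0.2949148679650335, -0.8668534898172877], [0.7165013027359564, -0.48814778214424603, -0.49833485325163696]], 't': [0.4120144475365032, 0.1610546976666036, 0.6562182634131335]}
top {'fx': 424.78564800835983, 'fy': 424.78564800835983, 'cx': 276.0361900705427, 'cy': 206.31136231965905, 'D': [-0.07570382049435188, 0.0, 0.0, 0.0, 0.0], 'R': [[0.027851223647583568, -0.9996050803493243, 0.0037406792368421915], [-0.9960480815836934, -0.028067447218164423, -0.0842640942519389], [0.08433580802231258, -0.001379038243204748, -0.9964364353729481]], 't': [0.17079779366964815, 0.5022184783294829, 0.8332534881510695]}
{'clock': 0.1, 'joint_pos': array([-1.32859755,  0.33281353, -0.06473235,  1.46083142,  0.02161173,
        1.34992151, -0.08850607]), 'joint_velocities': array([ 1.26310985e-03, -2.72730918e-03, -4.61123938e-05, -3.04319229e-03,
       -1.48475925e-03, -2.84126530e-03,  2.48229149e-04]), 'tau': array([ 1.92477484e-03, -6.26744270e+01,  4.93115291e-02, -3.92427957e+01,
        1.62100507e-02,  7.04393969e-03,  8.87791003e-06]), 'position': array([0.1634768 , 0.60291547, 0.24460491]), 'ee_rot': array([ 1.31990207e-01,  9.91250814e-01, -6.36441817e-04, -5.52287694e-05]), 'ft_force': array([-0.94220537, -0.7596828 ,  0.07834507]), 'torque': array([ 0.02756184, -0.02828996,  0.00377929]), 'grasp_force': 0.0, 'grip_width': 1.0011848247755166} 0.014
```

View pics/scene0.png

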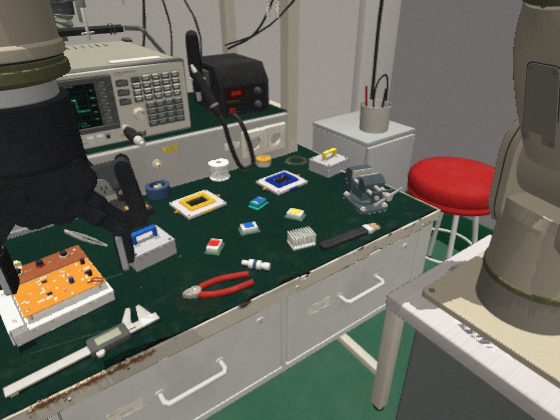

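View pics/top0.png

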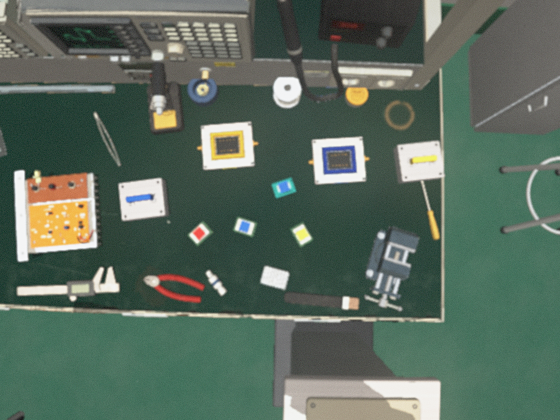

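The top view shows the fixtures at about (228,145) yellow and (339,160) blue. The covers are at (143,199) blue and (418,161) yellow. The modules are at (245,227) blue, (302,234) yellow and (200,233) red, with the turquoise decoy at (284,187). Next I'll take enlarged crops and measure.

```bash
cat > h.py <<'E'
import numpy as np, cv2
from workcell import status, viewer, manip
def w(name,px,z):
    m=viewer.camera_model(name);K=np.array([[m['fx'],0,m['cx']],[0,m['fy'],m['cy']],[0,0,1]])
    u=cv2.undistortPoints(np.array(px,float).reshape(-1,1,2),K,np.array(m['D'],float)).reshape(-1,2)
    R=np.array(m['R']);t=np.array(m['t']);c=-R.T@t
    d=np.c_[u,np.ones(len(u))]@R
    return c+d*((z-c[2])/d[:,2])[:,None]
def pix(name,X):
    m=viewer.camera_model(name);K=np.array([[m['fx'],0,m['cx']],[0,m['fy'],m['cy']],[0,0,1]])
    return cv2.projectPoints(np.array(X,float).reshape(-1,3),cv2.Rodrigues(np.array(m['R'],float))[0],np.array(m['t'],float),K,np.array(m['D'],float))[0].reshape(-1,2)
def rect(pts):
    (c,s,a)=cv2.minAreaRect((np.array(pts)[:,:2]*1000).astype(np.float32))
    if s[0]>s[1]: a+=90;s=s[::-1]
    # a: heading (deg, world) of short axis 's[0]'
    return np.round(c,1),np.round(s,1),round((a+90)%180-90,1)
E
cat > seg.py <<'E'
from h import *
im=cv2.imread("pics/top0.png");hsv=cv2.cvtColor(im,cv2.COLOR_BGR2HSV)
def blob(name,box,lo,hi,z,hole=True):
    x0,y0,x1,y1=box
    M=cv2.inRange(hsv,np.array(lo),np.array(hi));N=np.zeros_like(M);N[y0:y1,x0:x1]=M[y0:y1,x0:x1]
    cs,_=cv2.findContours(N,cv2.RETR_EXTERNAL,cv2.CHAIN_APPROX_NONE)
    c=max(cs,key=cv2.contourArea).reshape(-1,2)
    print(name,rect(w("top",c,z)),'px',c.mean(0).round(1))
B=((100,90,50),(130,255,255));Y=((20,110,90),(35,255,255));W=((0,0,120),(179,70,255));C=((0,0,130),(179,255,255))
blob('fixB frame',(300,130,380,190),*B,.020)
blob('fixB plate',(300,130,380,190),*W,.012)
blob('fixY frame',(195,115,265,175),*Y,.020)
blob('fixY plate',(195,115,265,175),*W,.012)
blob('covB bar',(110,170,175,225),*B,.059)
blob('covB top',(110,170,175,225),*W,.034)
blob('covY bar',(390,135,450,190),*Y,.059)
blob('covY top',(390,135,442,185),*W,.034)
blob('modB label',(232,212,262,242),*B,.016)
blob('modB',(232,212,262,242),*W,.016)
blob('modY label',(288,218,318,250),*Y,.016)
blob('modY',(288,218,318,250),*C,.016)
blob('hs',(255,260,295,295),*W,.026)
E
python3 seg.py; python3 - <<'E'
import cv2
im=cv2.imread("pics/top0.png")
cv2.imwrite("pics/c1.png",cv2.resize(im[110:310,185:385],(800,800),interpolation=cv2.INTER_CUBIC)[:600])
a=cv2.resize(im[165:240,105:180],(400,400),interpolation=cv2.INTER_CUBIC);b=cv2.resize(im[130:205,380:455],(400,400),interpolation=cv2.INTER_CUBIC)
cv2.imwrite("pics/c2.png",cv2.hconcat([a,b]))
E
```

```text
fixB frame (array([596.8,  59.3]), array([53.8, 64.9]), 5.1) px [339.  159.5]
fixB plate (array([597.3,  58.8]), array([ 95.8, 108.8]), 5.4) px [338.5 160. ]
fixY frame (array([620.4, 288.7]), array([54.9, 65.9]), 6.3) px [226.7 144.9]
fixY plate (array([621.6, 289.5]), array([ 95.6, 108.5]), 6.2) px [227.2 145.5]
covB bar (array([503.4, 451.7]), array([10. , 49.8]), 9.7) px [138.7 197.7]
covB top (array([503.5, 453.7]), array([78.4, 91. ]), 8.7) px [141.5 199. ]
covY bar (array([ 595.5, -100.8]), array([10.4, 49.2]), 5.7) px [423.2 158.9]
covY top (array([ 599.7, -102.9]), array([ 92.5, 100.9]), -88.2) px [423.1 161. ]
modB label (array([455.6, 248. ]), array([16. , 18.5]), 73.4) px [244.1 226. ]
modB (array([455.5, 247.1]), array([29.4, 40.9]), -15.4) px [244.5 226.4]
modY label (array([443.4, 131.6]), array([15.3, 15.3]), 28.1) px [301.5 233.7]
modY (array([443.1, 132.1]), array([29.5, 39.3]), -58.9) px [301.2 234.1]
hs (array([356., 184.]), array([37.7, 53.4]), -13.6) px [274.3 277.3]
```

View pics/c1.png

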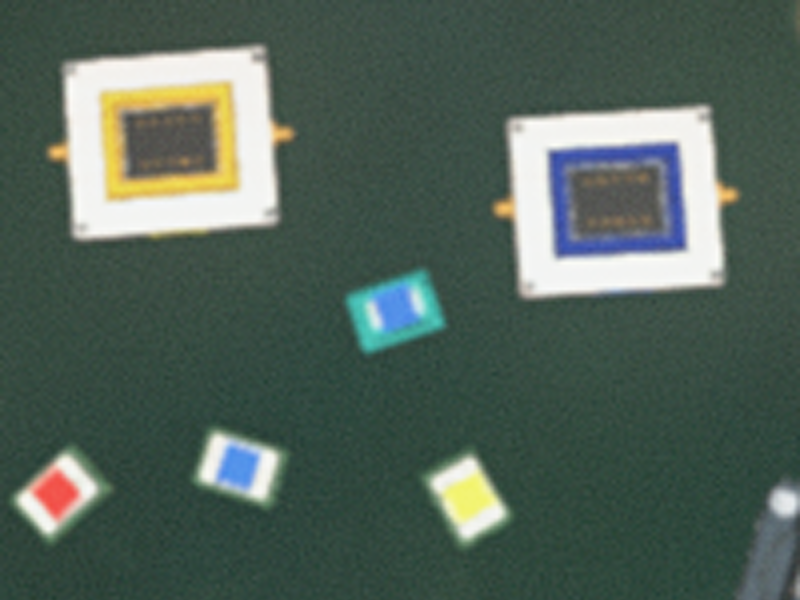

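View pics/c2.png

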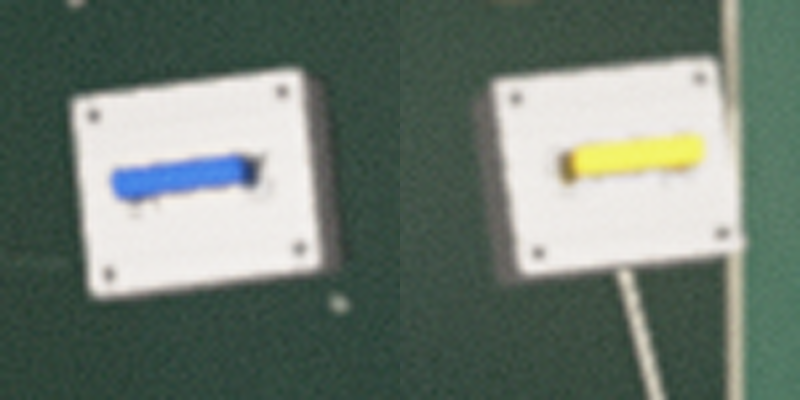

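Everything is distinct, and the sizes match the given ones to within the roughly 3 mm that pixel edges add. Next is a cross-check against the scene camera, plus the cover tops from the corners I read by eye.

```bash
cat >> h.py <<'E'
def go(x,y,z,h):
    o=status.get_obs();p=o['position'];q=o['ee_rot']
    from scipy.spatial.transform import Rotation as Ro
    R=Ro.from_quat(q).as_matrix();hc=np.degrees(np.arctan2(R[1,1],R[0,1]))
    d=R.T@(np.array([x,y,z])-p);a=-((h-hc+180)%360-180)
    t=np.array([[np.cos(np.radians(h)),0]]);
    print('turn z %.1f shift %s dist %.3f | now h %.1f pos %s tilt %s'%(a,d.round(4),np.linalg.norm(d),hc,p.round(4),R[:2,2].round(4)))
E
python3 - <<'E'
from h import *
im=cv2.imread("pics/scene0.png");hsv=cv2.cvtColor(im,cv2.COLOR_BGR2HSV)
B=((100,90,50),(130,255,255));Y=((20,110,90),(35,255,255))
def chk(n,X,lohi):
    p=pix("scene",X)[0];M=cv2.inRange(hsv,np.array(lohi[0]),np.array(lohi[1]))
    N=np.zeros_like(M);x,y=p.astype(int);r=28 if 'fr' in n else 18;N[y-r:y+r,x-r:x+r]=M[y-r:y+r,x-r:x+r]
    c=max(cv2.findContours(N,cv2.RETR_EXTERNAL,cv2.CHAIN_APPROX_NONE)[0],key=cv2.contourArea).reshape(-1,2)
    b=[(c[:,0].min()+c[:,0].max())/2,(c[:,1].min()+c[:,1].max())/2]
    print(n,p.round(1),'bbox mid',b,'world',(w("scene",[b],X[2])[0]*1000).round(1))
chk('frB',(.597,.059,.020),B);chk('frY',(.6205,.289,.020),Y)
chk('covB',(.5034,.4517,.0555),B);chk('covY',(.5955,-.1008,.0555),Y)
chk('modB',(.4556,.2478,.016),B);chk('modY',(.4433,.1318,.016),Y)
a=np.array([[72,98],[303,68],[323,268],[93,298]])/5.3333+[105,165]-.4
b=np.array([[93,80],[315,57],[342,245],[120,275]])/5.3333+[380,130]-.4
for c in(a,b): print(rect(w("top",c,.034)))
go(.4556,.2475,.10,74.6)
E
```

```text
frB [281.7 176.7] bbox mid [np.float64(281.0), np.float64(179.5)] world [584.6  70.2  20. ]
frY [197.8 198.2] bbox mid [np.float64(197.0), np.float64(201.0)] world [608.8 296.5  20. ]
covB [145.1 229.4] bbox mid [np.float64(143.0), np.float64(234.0)] world [490.2 460.3  55.5]
covY [328.7 150.4] bbox mid [np.float64(329.0), np.float64(153.5)] world [578.4 -86.7  55.5]
modB [249.  224.1] bbox mid [np.float64(248.0), np.float64(224.5)] world [455.3 250.4  16. ]
modY [295.4 210.2] bbox mid [np.float64(295.0), np.float64(210.5)] world [442.9 133.3  16. ]
(array([503.4, 453.6]), array([76.1, 88.5]), 8.8)
(array([ 597.1, -104.5]), array([75.1, 87.2]), 8.0)
turn z 0.2 shift [-0.3749 -0.2664  0.145 ] dist 0.482 | now h 74.8 pos [0.1635 0.6029 0.2446] tilt [-0.0003 -0.0012]
```

Emit:
play_rows(plan=[0,0,0,-0.375,-0.266,0.09,0.7,0,0,0,-0.375,-0.266,0.09,0.7,0,0,0,-0.375,-0.266,0.09,0.7,0,0,0,-0.375,-0.266,0.09,0.7,0,0,0,-0.375,-0.266,0.09,0.7,0,0,0,-0.375,-0.266,0.09,0.7,0,0,0,-0.375,-0.266,0.09,0.7,0,0,0,-0.375,-0.266,0.09,0.7,0,0,0,-0.375,-0.266,0.155,0.6,0,0,0,-0.375,-0.266,0.155,0.6,0,0,0,-0.375,-0.266,0.155,0.6], squeeze=30)

```text
clock: 1.48
position: [0.456, 0.249, 0.0915]
ee_rot: [0.132, 0.991, 0.0, 0.0]
ft_force: [0.6, -0.1, 0.5]
grip_width: 0.599
grasp_force: 0.0
```

```bash
python3 - <<'E'
from h import *
im=viewer.camera("scene");o=status.get_obs()
cv2.imwrite("pics/s1.png",cv2.resize(im[100:260,160:360],(800,640),interpolation=cv2.INTER_CUBIC)[:600,:,::-1])
go(.4556,.2475,.024,74.6);print(o['grip_width'],o['clock'])
p=o['position']
for z in(.0,.005,.010,.014):print(z,(pix("scene",[p-[0,0,z]])[0]-[160,100])*4)
E
```

```text
turn z 0.3 shift [ 0.0005 -0.0022  0.0682] dist 0.068 | now h 74.9 pos [0.4565 0.2494 0.0922] tilt [0.0016 0.0013]
0.5939919267567562 1.525
0.0 [345.5835814  370.72485026]
0.005 [346.05445493 379.33381694]
0.01 [346.52244584 387.89047155]
0.014 [346.89478103 394.69845371]
```

View pics/s1.png

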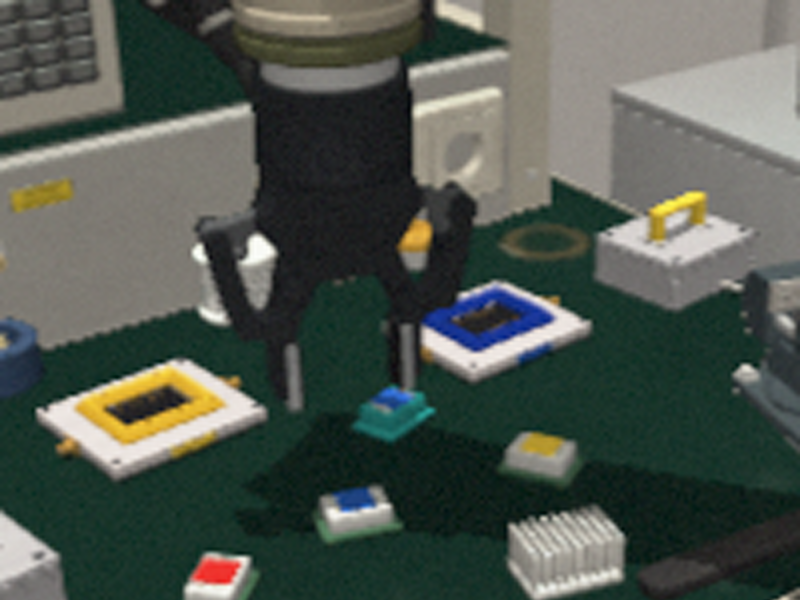

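The gripper picture shows the fingertips at crop (294,410) and (407,388), about 15 mm ahead of the TCP at this opening. I'm descending to grip the upper part of the module.

Emit:
play_rows(plan=[0,0,0,0,-0.002,0.04,0.6,0,0,0,0,-0.002,0.067,0.6,0,0,0,0,-0.002,0.067,0.6,0,0,0,0,-0.002,0.067,0.4,0,0,0,0,-0.002,0.067,0.4,0,0,0,0,-0.002,0.067,0.4,0,0,0,0,-0.002,0.067,0.4,0,0,0,0,-0.002,0.067,0.4], squeeze=30)

```text
clock: 2.52
position: [0.4565, 0.2474, 0.0253]
ee_rot: [0.132, 0.991, 0.001, 0.001]
ft_force: [-1.0, -0.6, 8.1]
grip_width: 0.476
grasp_force: 31.2
```

Emit:
play_rows(plan=[0,0,0,0,0,-0.06,0.4,0,0,0,0,0,-0.09,0.4,0,0,0,0,0,-0.09,0.4])

```text
clock: 2.9
position: [0.457, 0.2475, 0.1168]
ee_rot: [0.132, 0.991, 0.002, 0.002]
ft_force: [0.1, -0.5, -0.4]
grip_width: 0.475
grasp_force: 30.6
```

```bash
python3 - <<'E'
from h import *
o=status.get_obs();print(o['grip_width'],o['ft_force'])
go(.597,.059,.11,95.2)
im=viewer.camera("scene")
cv2.imwrite("pics/s2.png",cv2.resize(im[120:240,180:330],(750,600),interpolation=cv2.INTER_CUBIC)[:,:,::-1])
p=o['position']
for z in(.0,.01,.015,.025,.031):print(z,(pix("scene",[p-[0,0,z]])[0]-[180,120])*5)
E
```

```text
0.4751339305442302 [ 0.10579882 -0.47372524 -0.36546361]
turn z -20.4 shift [-0.1844 -0.1454  0.0067] dist 0.235 | now h 74.8 pos [0.457  0.2475 0.1168] tilt [0.0048 0.0039]
0.0 [332.23025899 307.87170654]
0.01 [333.41850006 329.96198753]
0.015 [334.00710522 340.90535594]
0.025 [335.17345626 362.59169024]
0.031 [335.86640736 375.4768896 ]
```

View pics/s2.png

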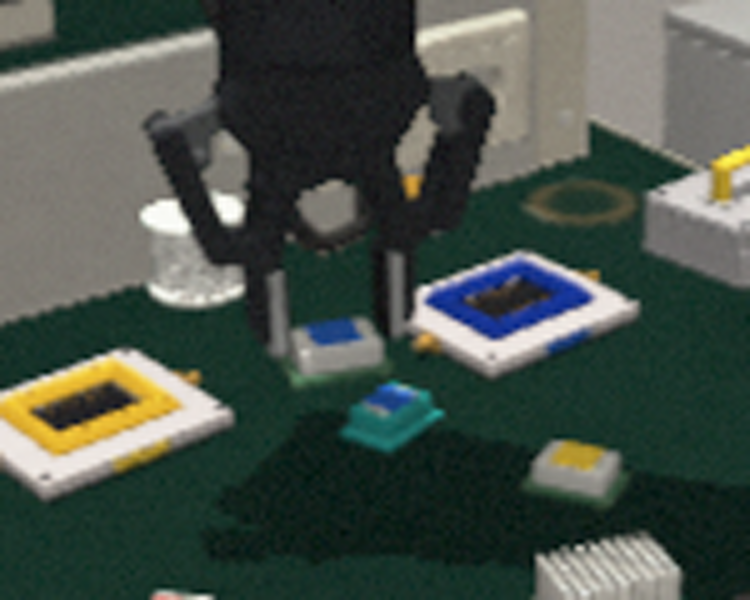

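Emit:
play_rows(plan=[0,0,-20.4,-0.185,-0.145,0.007,0.4,0,0,-20.4,-0.185,-0.145,0.007,0.4,0,0,-20.4,-0.185,-0.145,0.007,0.4,0,0,-20.4,-0.185,-0.145,0.007,0.4,0,0,-20.4,-0.185,-0.145,0.007,0.4,0,0,-20.4,-0.185,-0.145,0.045,0.4,0,0,-20.4,-0.185,-0.145,0.045,0.4])

```text
clock: 3.82
position: [0.5932, 0.0584, 0.0651]
ee_rot: [-0.046, 0.999, -0.0, -0.003]
ft_force: [-0.9, 0.1, -0.0]
grip_width: 0.476
grasp_force: 30.6
```

```bash
python3 - <<'E'
from h import *
go(.598,.059,.038,95.2)
im=viewer.camera("top")
cv2.imwrite("pics/t2.png",cv2.resize(im[120:195,290:390],(800,600),interpolation=cv2.INTER_CUBIC)[:,:,::-1])
E
```

```text
turn z 0.1 shift [-0.005   0.0002  0.0271] dist 0.028 | now h 95.3 pos [0.5932 0.0584 0.0651] tilt [-0.0065 -0.0011]
```

Emit:
play_rows(plan=[0,0,0,0,0,0,0.4,0,0,0,0,0,0,0.4])

```text
clock: 4.12
position: [0.5966, 0.0584, 0.0695]
ee_rot: [-0.046, 0.999, 0.0, 0.001]
ft_force: [-0.4, 0.0, 0.7]
grip_width: 0.475
grasp_force: 30.6
```

```bash
python3 - <<'E'
from h import *
go(.598,.059,.038,95.2)
E
```

```text
turn z 0.0 shift [-0.0014  0.0004  0.0315] dist 0.032 | now h 95.2 pos [0.5966 0.0584 0.0695] tilt [0.0017 0.0006]
```

View pics/t2.png

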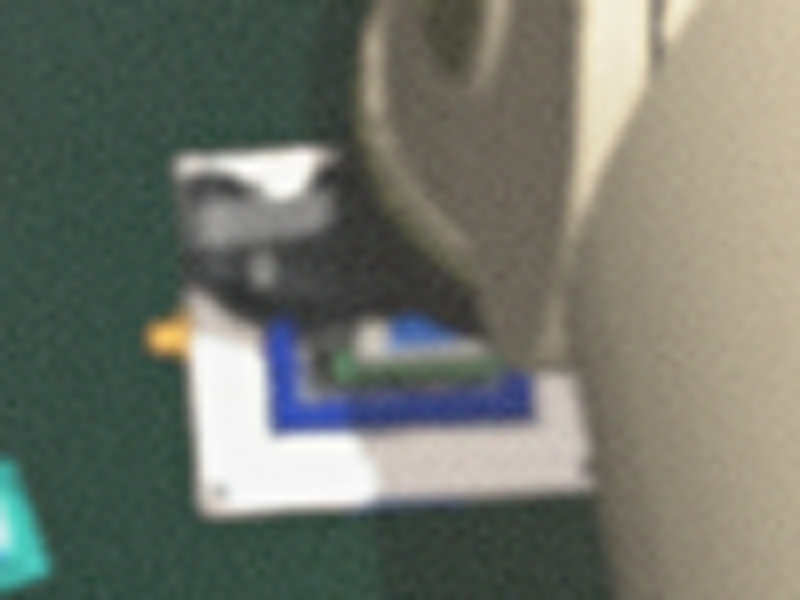

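The module hangs over the pocket, with its board edge parallel to the frame at crop (340–500, 365). I'm lowering it and releasing.

Emit:
play_rows(plan=[0,0,0,-0.001,0,0.02,0.4,0,0,0,-0.001,0,0.028,0.4,0,0,0,-0.001,0,0.031,0.4,0,0,0,-0.001,0,0.031,0.4,0,0,0,-0.001,0,0.031,0.4])

```text
clock: 4.75
position: [0.5967, 0.0581, 0.0374]
ee_rot: [-0.046, 0.999, 0.0, -0.0]
ft_force: [-2.6, -1.2, 6.0]
grip_width: 0.476
grasp_force: 31.2
```

Emit:
play_rows(plan=[0,0,0,0,0,0,0.62,0,0,0,0,0,0,0.62,0,0,0,0,0,-0.01,0.62,0,0,0,0,0,-0.07,0.62,0,0,0,0,0,-0.07,0.62,0,0,0,0,0,-0.07,0.62])

```text
clock: 5.5
position: [0.5971, 0.0583, 0.1078]
ee_rot: [-0.046, 0.999, 0.0, 0.0]
ft_force: [-0.3, 0.3, -0.9]
grip_width: 0.618
grasp_force: 0.0
```

```bash
python3 - <<'E'
from h import *
im=viewer.camera("scene")
cv2.imwrite("pics/s3.png",cv2.resize(im[150:210,245:325],(800,600),interpolation=cv2.INTER_CUBIC)[:,:,::-1])
go(.4433,.132,.10,31.1)
E
```

```text
turn z 64.1 shift [0.1459 0.0874 0.0071] dist 0.170 | now h 95.2 pos [0.5966 0.0583 0.107 ] tilt [-0.0006  0.0001]
```

View pics/s3.png

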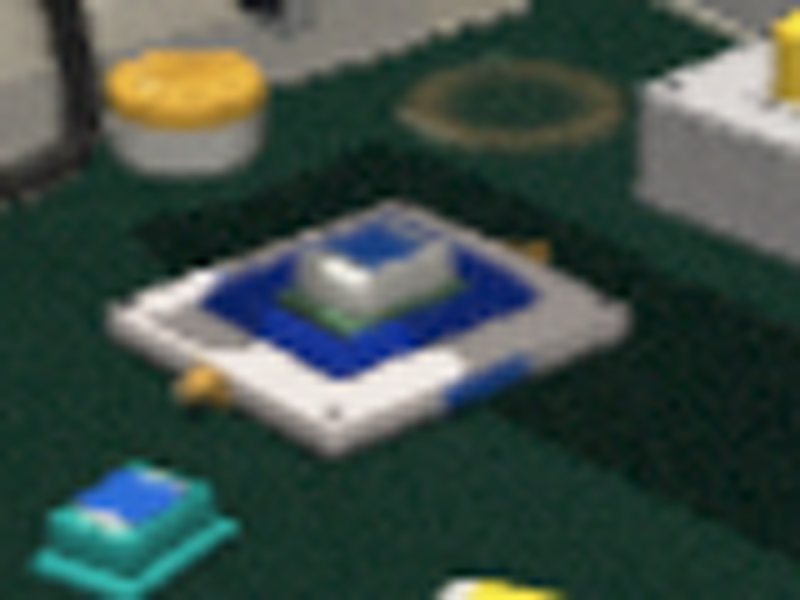

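Emit:
play_rows(plan=[0,0,64.1,0.146,0.087,0.007,0.65,0,0,64.1,0.146,0.087,0.007,0.65,0,0,64.1,0.146,0.087,0.007,0.65,0,0,64.1,0.146,0.087,0.007,0.65,0,0,64.1,0.146,0.087,0.007,0.65,0,0,64.1,0.146,0.087,0.007,0.65,0,0,64.1,0.146,0.087,0.007,0.65,0,0,64.1,0.146,0.087,0.007,0.65])

```text
clock: 6.55
position: [0.4433, 0.1314, 0.0999]
ee_rot: [0.49, 0.872, -0.0, -0.0]
ft_force: [-0.6, 0.0, 0.4]
grip_width: 0.651
grasp_force: 0.0
```

```bash
python3 - <<'E'
from h import *
ims=viewer.camera("scene");imt=viewer.camera("top")
a=cv2.resize(ims[150:210,260:310],(400,480),interpolation=cv2.INTER_CUBIC)
b=cv2.resize(imt[130:190,314:364],(400,480),interpolation=cv2.INTER_CUBIC)
cv2.imwrite("pics/s4.png",cv2.hconcat([a,b])[:,:,::-1])
go(.4433,.132,.10,31.1)
h=np.radians(5.2);R=np.array([[np.cos(h),-np.sin(h),0],[np.sin(h),np.cos(h),0],[0,0,1]])
L=np.array([[sx*15,sy*21,z] for z in(28,12) for sx,sy in((-1,-1),(1,-1),(1,1),(-1,1))])/1000@R.T+[.597,.059,0]
print(((pix("scene",L)-[260,150]+.5)*8).round(0).tolist());print(((pix("top",L)-[314,130]+.5)*8).round(0).tolist())
E
```

```text
turn z 0.2 shift [0.0006 0.0002 0.0001] dist 0.001 | now h 31.3 pos [0.4435 0.1314 0.1001] tilt [-0.0004 -0.0002]
[[256.0, 192.0], [195.0, 163.0], [99.0, 199.0], [159.0, 229.0], [256.0, 236.0], [196.0, 207.0], [100.0, 243.0], [159.0, 274.0]]
[[297.0, 286.0], [287.0, 169.0], [122.0, 179.0], [131.0, 296.0], [286.0, 297.0], [276.0, 183.0], [114.0, 192.0], [123.0, 307.0]]
```

View pics/s4.png

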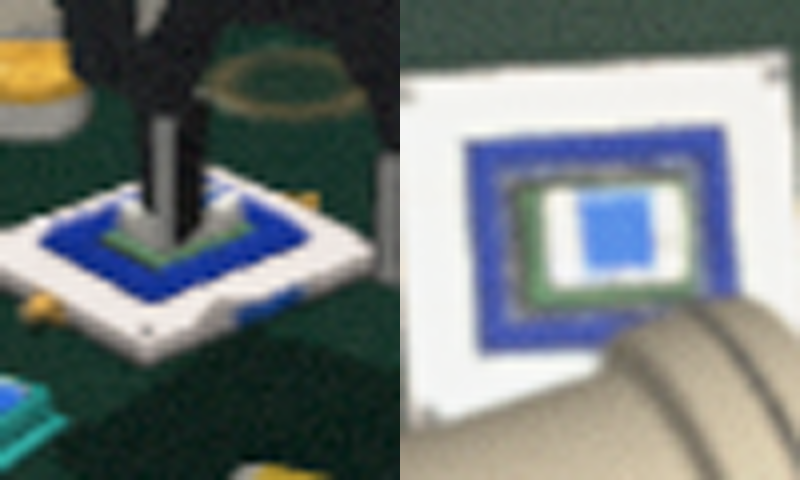

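The blue module sits inside the pocket. Its board spans crop x 518–695 and y 178–305, as predicted for z = 12 mm. Now the yellow module.

Emit:
play_rows(plan=[0,0,0,0,0,0.05,0.62,0,0,0,0,0,0.075,0.62,0,0,0,0,0,0.075,0.62,0,0,0,0,0,0.075,0.4,0,0,0,0,0,0.075,0.4,0,0,0,0,0,0.075,0.4,0,0,0,0,0,0.075,0.4,0,0,0,0,0,0,0.4,0,0,0,0,0,0,0.4,0,0,0,0,0,0,0.4])

```text
clock: 7.9
position: [0.444, 0.1319, 0.1009]
ee_rot: [0.491, 0.871, 0.001, 0.0]
ft_force: [0.3, 0.0, -1.5]
grip_width: 0.473
grasp_force: 30.6
```

```bash
python3 - <<'E'
from h import *
go(.6208,.2890,.10,96.2)
E
```

```text
turn z -65.1 shift [0.043  0.2325 0.0015] dist 0.236 | now h 31.1 pos [0.444  0.1319 0.1009] tilt [0.0017 0.0015]
```

Emit:
play_rows(plan=[0,0,-65,0.043,0.2325,0,0.4,0,0,-65,0.043,0.2325,0,0.4,0,0,-65,0.043,0.2325,0,0.4,0,0,-65,0.043,0.2325,0,0.4,0,0,-65,0.043,0.2325,0,0.4,0,0,-65,0.043,0.2325,0,0.4,0,0,-65,0.043,0.2325,0,0.4,0,0,-65,0.043,0.2325,0.03,0.4,0,0,-65,0.043,0.2325,0.03,0.4,0,0,-65,0.043,0.2325,0.03,0.4,0,0,-65,0.043,0.2325,0.03,0.4])

```text
clock: 9.28
position: [0.6209, 0.2888, 0.0714]
ee_rot: [-0.053, 0.999, 0.0, 0.001]
ft_force: [0.3, -0.1, 0.3]
grip_width: 0.472
grasp_force: 30.6
```

```bash
python3 - <<'E'
from h import *
go(.6210,.2890,.0375,96.2)
E
```

```text
turn z -0.1 shift [-0.      0.0002  0.0339] dist 0.034 | now h 96.1 pos [0.6209 0.2888 0.0714] tilt [0.0014 0.0008]
```

Emit:
play_rows(plan=[0,0,0,0,0,0.02,0.4,0,0,0,0,0,0.029,0.4,0,0,0,0,0,0.033,0.4,0,0,0,0,0,0.033,0.4,0,0,0,0,0,0.033,0.4,0,0,0,0,0,0.033,0.62,0,0,0,0,0,0.033,0.62,0,0,0,0,0,0.023,0.62,0,0,0,0,0,-0.04,0.62,0,0,0,0,0,-0.06,0.62,0,0,0,0,0,-0.06,0.62])

```text
clock: 10.65
position: [0.6215, 0.289, 0.1328]
ee_rot: [-0.053, 0.999, 0.001, 0.002]
ft_force: [0.2, -0.5, -1.3]
grip_width: 0.621
grasp_force: 0.0
```

```bash
python3 - <<'E'
from h import *
go(.5034,.4525,.125,9.2+180)
E
```

```text
turn z -93.1 shift [0.1    0.1752 0.0077] dist 0.202 | now h 96.1 pos [0.6215 0.289  0.1328] tilt [0.0035 0.0021]
```

Emit:
play_rows(plan=[0,0,86.9,0.1,0.1752,0,0.5,0,0,86.9,0.1,0.1752,0,0.5,0,0,86.9,0.1,0.1752,0,0.5,0,0,86.9,0.1,0.1752,0,0.5,0,0,86.9,0.1,0.1752,0,0.5,0,0,86.9,0.1,0.1752,0,0.5,0,0,86.9,0.1,0.1752,0,0.5,0,0,86.9,0.1,0.1752,0,0.5,0,0,86.9,0.1,0.1752,0,0.5,0,0,86.9,0.1,0.1752,0,0.5,0,0,86.9,0.1,0.1752,0,0.5])

```text
clock: 12.02
position: [0.5022, 0.4519, 0.13]
ee_rot: [0.647, 0.762, -0.0, -0.0]
ft_force: [0.3, 0.3, -0.7]
grip_width: 0.502
grasp_force: 0.0
```

```bash
python3 - <<'E'
from h import *
ims=viewer.camera("scene");imt=viewer.camera("top")
a=cv2.resize(ims[170:230,172:222],(400,480),interpolation=cv2.INTER_CUBIC)
b=cv2.resize(imt[115:175,202:252],(400,480),interpolation=cv2.INTER_CUBIC)
cv2.imwrite("pics/s5.png",cv2.hconcat([a,b])[:,:,::-1])
go(.5034,.4525,.125,9.2)
h=np.radians(6.2);R=np.array([[np.cos(h),-np.sin(h),0],[np.sin(h),np.cos(h),0],[0,0,1]])
L=np.array([[sx*15,sy*21,z] for z in(28,12) for sx,sy in((-1,-1),(1,-1),(1,1),(-1,1))])/1000@R.T+[.621,.289,0]
print(((pix("scene",L)-[172,170]+.5)*8).round(0).tolist());print(((pix("top",L)-[202,115]+.5)*8).round(0).tolist())
E
```

```text
turn z 0.1 shift [0.0004 0.0012 0.0053] dist 0.005 | now h 9.3 pos [0.5023 0.452  0.1303] tilt [-0.0001  0.0001]
[[294.0, 200.0], [240.0, 166.0], [118.0, 210.0], [171.0, 246.0], [299.0, 247.0], [245.0, 212.0], [125.0, 257.0], [178.0, 294.0]]
[[285.0, 285.0], [277.0, 169.0], [112.0, 182.0], [119.0, 298.0], [291.0, 298.0], [282.0, 184.0], [120.0, 197.0], [128.0, 311.0]]
```

View pics/s5.png

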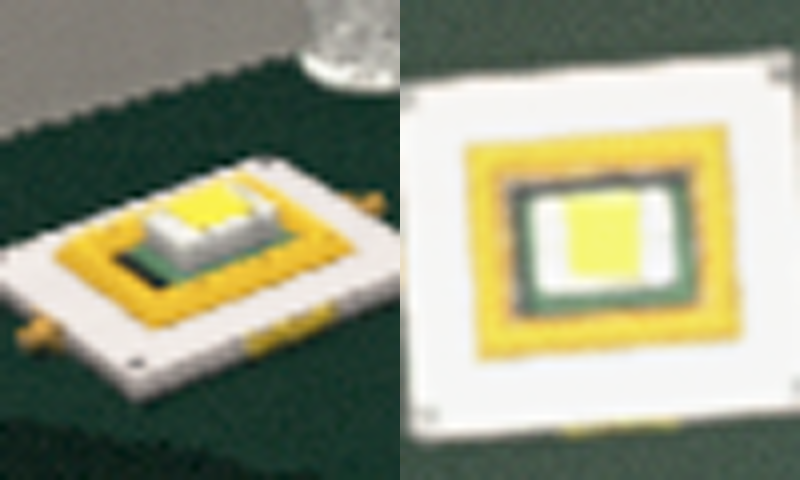

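The yellow module also lies flat inside its pocket, with its board at crop (522–695, 185–312). Next I'm pinching the blue cover's handle.

Emit:
play_rows(plan=[0,0,0,0,0.001,0.045,0.5,0,0,0,0,0.001,0.07,0.5,0,0,0,0,0.001,0.07,0.5,0,0,0,0,0.001,0.07,0.05,0,0,0,0,0.001,0.07,0.05,0,0,0,0,0.001,0.07,0.05,0,0,0,0,0.001,0.07,0.05,0,0,0,0,0.001,0.07,0.05,0,0,0,0,0.001,0.07,0.05,0,0,0,0,0.001,0.07,0.05], squeeze=60)

```text
clock: 13.38
position: [0.504, 0.4528, 0.062]
ee_rot: [0.648, 0.762, 0.001, 0.0]
ft_force: [-1.2, 0.3, 6.4]
grip_width: 0.118
grasp_force: 58.9
```

Emit:
play_rows(plan=[0,0,0,0,0,-0.03,0.05,0,0,0,0,0,-0.08,0.05,0,0,0,0,0,-0.08,0.05,0,0,0,0,0,-0.08,0.05])

```text
clock: 13.88
position: [0.5029, 0.4521, 0.1399]
ee_rot: [0.648, 0.762, -0.0, -0.0]
ft_force: [-0.2, 0.1, -2.7]
grip_width: 0.118
grasp_force: 59.0
```

```bash
python3 - <<'E'
from h import *
go(.597,.0588,.142,5.2)
E
```

```text
turn z 4.0 shift [-0.4033  0.0297 -0.0021] dist 0.404 | now h 9.2 pos [0.5029 0.4521 0.1399] tilt [-0.0005 -0.0001]
```

Emit:
play_rows(plan=[0,0,1,-0.045,0.003,-0.002,0.05,0,0,1,-0.09,0.007,-0.002,0.05,0,0,2,-0.135,0.01,-0.002,0.05,0,0,2,-0.18,0.013,-0.002,0.05,0,0,3,-0.225,0.017,-0.002,0.05,0,0,3,-0.27,0.02,-0.002,0.05,0,0,4,-0.315,0.023,-0.002,0.05,0,0,4,-0.36,0.027,-0.002,0.05,0,0,4,-0.39,0.029,-0.002,0.05,0,0,4,-0.4033,0.03,-0.002,0.05,0,0,4,-0.4033,0.03,-0.002,0.05,0,0,4,-0.4033,0.03,-0.002,0.05])

```text
clock: 15.38
position: [0.5972, 0.0609, 0.1418]
ee_rot: [0.673, 0.739, -0.0, -0.001]
ft_force: [-0.4, 1.0, -1.2]
grip_width: 0.118
grasp_force: 59.0
```

```bash
python3 - <<'E'
from h import *
go(.597,.0588,.105,5.2)
ims=viewer.camera("scene");imt=viewer.camera("top")
a=cv2.resize(ims[110:210,240:323],(400,480),interpolation=cv2.INTER_CUBIC)
b=cv2.resize(imt[120:220,300:383],(400,480),interpolation=cv2.INTER_CUBIC)
cv2.imwrite("pics/s6.png",cv2.hconcat([a,b])[:,:,::-1])
p=status.get_obs()['position'];z=p[2]-.062
h=np.radians(5.2);R=np.array([[np.cos(h),-np.sin(h),0],[np.sin(h),np.cos(h),0],[0,0,1]])
L=np.array([[sx*37,sy*43,q*1000] for q in(z+.034,z) for sx,sy in((-1,-1),(1,-1),(1,1),(-1,1))])/1000@R.T+[.597,.0588,0]
print(((pix("scene",L)-[240,110]+.5)*4.8).round(0).tolist());print(((pix("top",L)-[300,120]+.5)*4.8).round(0).tolist())
E
```

```text
turn z 0.2 shift [-0.0021 -0.0004  0.0368] dist 0.037 | now h 5.4 pos [0.5972 0.0609 0.1418] tilt [-0.0008  0.0007]
[[311.0, 159.0], [217.0, 123.0], [94.0, 161.0], [186.0, 200.0], [309.0, 219.0], [217.0, 181.0], [96.0, 221.0], [186.0, 263.0]]
[[349.0, 233.0], [332.0, 42.0], [108.0, 54.0], [122.0, 246.0], [329.0, 248.0], [313.0, 64.0], [98.0, 77.0], [112.0, 261.0]]
```

View pics/s6.png

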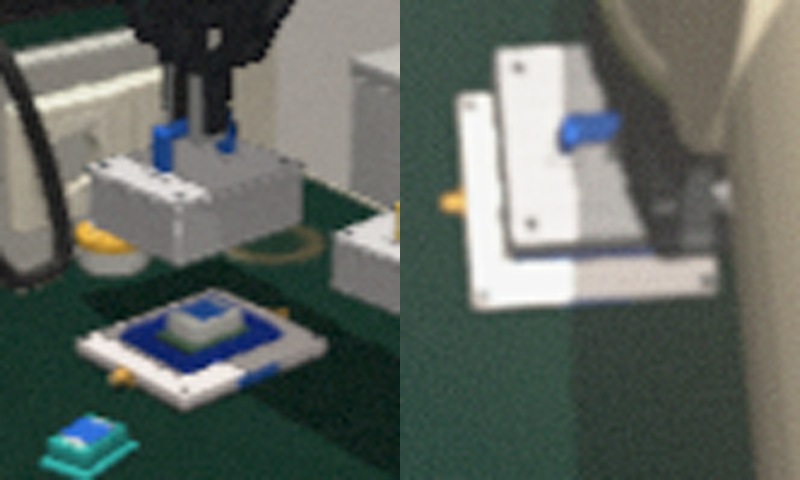

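The cover hangs level above the blue fixture, about 1–2 mm to the +y side. I'm correcting that and lowering it in stages.

Emit:
play_rows(plan=[0,0,0,-0.0034,-0.0007,0.02,0.05,0,0,0,-0.0034,-0.0007,0.03,0.05,0,0,0,-0.0034,-0.0007,0.04,0.05,0,0,0,-0.0034,-0.0007,0.045,0.05,0,0,0,-0.0034,-0.0007,0.05,0.05,0,0,0,-0.0034,-0.0007,0.05,0.05,0,0,0,-0.0034,-0.0007,0.05,0.05])

```text
clock: 16.35
position: [0.5974, 0.0554, 0.0926]
ee_rot: [0.674, 0.739, 0.0, 0.0]
ft_force: [-0.0, 0.4, -1.3]
grip_width: 0.116
grasp_force: 59.0
```

Emit:
play_rows(plan=[0,0,0,0.002,-0.0005,0,0.05,0,0,0,0.002,-0.0005,0,0.05,0,0,0,0.002,-0.0005,0.006,0.05,0,0,0,0.002,-0.0005,0.01,0.05,0,0,0,0.002,-0.0005,0.014,0.05,0,0,0,0.002,-0.0005,0.0165,0.05,0,0,0,0.002,-0.0005,0.0165,0.05])

```text
clock: 17.23
position: [0.5964, 0.0574, 0.0756]
ee_rot: [0.674, 0.739, -0.0, -0.0]
ft_force: [-0.9, -0.0, -1.9]
grip_width: 0.117
grasp_force: 59.0
```

Emit:
play_rows(plan=[0,0,0,0,0,0.001,0.05,0,0,0,0,0,0.002,0.05,0,0,0,0,0,0.002,0.05,0,0,0,0,0,0.002,0.05])

```text
clock: 17.73
position: [0.5965, 0.0574, 0.0741]
ee_rot: [0.674, 0.739, 0.0, -0.0]
ft_force: [-2.6, -0.3, 4.6]
grip_width: 0.118
grasp_force: 59.8
```

Contact came at the expected height: TCP z = 74 mm, which is 62 mm from the grasp plus 12 mm for the plate. I'm releasing and rising.

Emit:
play_rows(plan=[0,0,0,0,0,0,0.45,0,0,0,0,0,0,0.45,0,0,0,0,0,0,0.45,0,0,0,0,0,-0.04,0.5,0,0,0,0,0,-0.07,0.5,0,0,0,0,0,-0.07,0.5,0,0,0,0,0,-0.07,0.5])

```text
clock: 18.6
position: [0.5962, 0.0575, 0.1432]
ee_rot: [0.674, 0.739, -0.0, -0.0]
ft_force: [0.1, 0.6, 0.1]
grip_width: 0.498
grasp_force: 0.0
```

```bash
python3 - <<'E'
from h import *
go(.5958,-.102,.125,6.3)
E
```

```text
turn z -1.1 shift [-0.1588 -0.0149  0.0182] dist 0.161 | now h 5.2 pos [0.5962 0.0575 0.1432] tilt [-0.0006  0.0001]
```

Emit:
play_rows(plan=[0,0,-1.1,-0.16,-0.015,0.01,0.5,0,0,-1.1,-0.16,-0.015,0.01,0.5,0,0,-1.1,-0.16,-0.015,0.01,0.5,0,0,-1.1,-0.16,-0.015,0.01,0.5,0,0,-1.1,-0.16,-0.015,0.01,0.5,0,0,-1.1,-0.16,-0.015,0.01,0.5])

```text
clock: 19.35
position: [0.5962, -0.1015, 0.1333]
ee_rot: [0.666, 0.746, 0.0, -0.0]
ft_force: [0.7, 0.3, 0.2]
grip_width: 0.502
grasp_force: 0.0
```

```bash
python3 - <<'E'
from h import *
go(.5958,-.103,.061,6.3)
ims=viewer.camera("scene");imt=viewer.camera("top")
a=cv2.resize(ims[120:220,240:323],(400,480),interpolation=cv2.INTER_CUBIC)
b=cv2.resize(imt[120:220,300:383],(400,480),interpolation=cv2.INTER_CUBIC)
cv2.imwrite("pics/s7.png",cv2.hconcat([a,b])[:,:,::-1])
E
```

```text
turn z 0.2 shift [-0.0015 -0.0005  0.0723] dist 0.072 | now h 6.5 pos [ 0.5962 -0.1015  0.1333] tilt [-0.0007  0.0007]
```

View pics/s7.png

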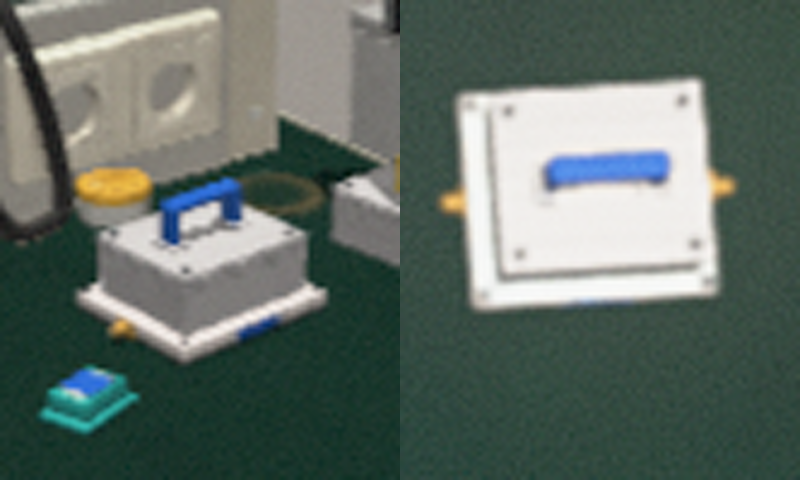

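The blue cover sits flat and square on its plate. Now the yellow handle.

Emit:
play_rows(plan=[0,0,0,-0.0015,0,0.045,0.5,0,0,0,-0.0015,0,0.0725,0.5,0,0,0,-0.0015,0,0.0725,0.5,0,0,0,-0.0015,0,0.0725,0.05,0,0,0,-0.0015,0,0.0725,0.05,0,0,0,-0.0015,0,0.0725,0.05,0,0,0,-0.0015,0,0.0725,0.05,0,0,0,-0.0015,0,0.0725,0.05,0,0,0,-0.0015,0,0.0725,0.05], squeeze=60)

```text
clock: 20.58
position: [0.5973, -0.1048, 0.0628]
ee_rot: [0.667, 0.745, 0.001, 0.001]
ft_force: [-1.9, 0.7, 6.1]
grip_width: 0.117
grasp_force: 58.9
```

Emit:
play_rows(plan=[0,0,0,0,0,-0.03,0.05,0,0,0,0,0,-0.08,0.05,0,0,0,0,0,-0.12,0.05,0,0,0,0,0,-0.12,0.05,0,0,0,0,0,-0.12,0.05])

```text
clock: 21.2
position: [0.596, -0.1045, 0.1808]
ee_rot: [0.667, 0.745, 0.0, -0.0]
ft_force: [0.5, 0.1, -1.3]
grip_width: 0.118
grasp_force: 59.0
```

```bash
python3 - <<'E'
from h import *
go(.621,.2885,.18,6.2)
E
```

```text
turn z 0.1 shift [0.3879 0.0683 0.001 ] dist 0.394 | now h 6.3 pos [ 0.596  -0.1045  0.1808] tilt [-0.0004  0.0005]
```

Emit:
play_rows(plan=[0,0,0,0.045,0.008,0,0.05,0,0,0,0.09,0.016,0,0.05,0,0,0,0.135,0.024,0,0.05,0,0,0,0.18,0.032,0,0.05,0,0,0,0.225,0.04,0,0.05,0,0,0,0.27,0.0475,0,0.05,0,0,0,0.315,0.0555,0,0.05,0,0,0,0.36,0.063,0,0.05,0,0,0,0.38,0.067,0,0.05,0,0,0,0.388,0.0683,0,0.05,0,0,0,0.388,0.0683,0.04,0.05,0,0,0,0.388,0.0683,0.04,0.05,0,0,0,0.388,0.0683,0.04,0.05,0,0,0,0.388,0.0683,0.04,0.05])

```text
clock: 22.95
position: [0.6223, 0.2881, 0.1431]
ee_rot: [0.667, 0.745, 0.001, 0.0]
ft_force: [1.0, -1.0, -1.1]
grip_width: 0.119
grasp_force: 58.9
```

```bash
python3 - <<'E'
from h import *
go(.621,.2885,.093,6.2)
ims=viewer.camera("scene");imt=viewer.camera("top")
a=cv2.resize(ims[130:230,155:238],(400,480),interpolation=cv2.INTER_CUBIC)
b=cv2.resize(imt[100:200,185:268],(400,480),interpolation=cv2.INTER_CUBIC)
cv2.imwrite("pics/s8.png",cv2.hconcat([a,b])[:,:,::-1])
p=status.get_obs()['position'];z=p[2]-.0625
h=np.radians(6.2);R=np.array([[np.cos(h),-np.sin(h),0],[np.sin(h),np.cos(h),0],[0,0,1]])
L=np.array([[sx*37,sy*43,q*1000] for q in(z+.034,z) for sx,sy in((-1,-1),(1,-1),(1,1),(-1,1))])/1000@R.T+[p[0],p[1],0]
print(((pix("scene",L)-[155,130]+.5)*4.8).round(0).tolist());print(((pix("top",L)-[185,100]+.5)*4.8).round(0).tolist())
E
```

```text
turn z 0.1 shift [ 0.0005 -0.0014  0.0501] dist 0.050 | now h 6.3 pos [0.6223 0.2881 0.1431] tilt [0.002  0.0011]
[[306.0, 152.0], [222.0, 108.0], [66.0, 155.0], [146.0, 204.0], [312.0, 217.0], [229.0, 171.0], [76.0, 220.0], [155.0, 272.0]]
[[297.0, 243.0], [283.0, 54.0], [59.0, 72.0], [70.0, 262.0], [303.0, 262.0], [289.0, 80.0], [74.0, 98.0], [85.0, 280.0]]
```

View pics/s8.png

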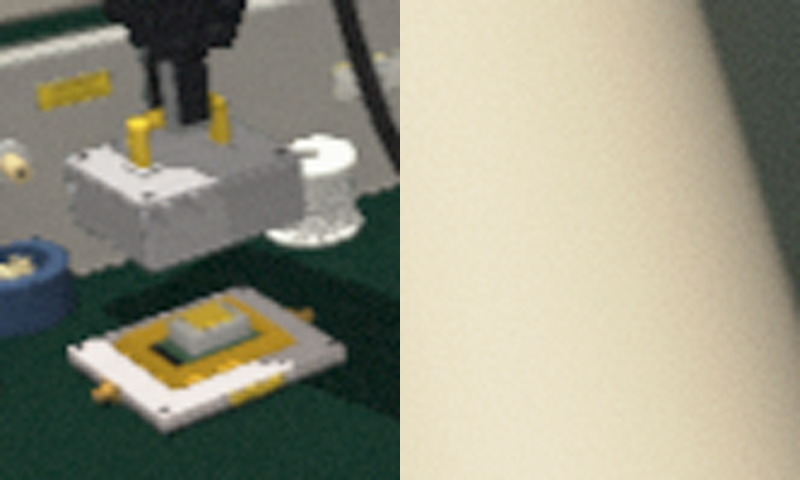

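The cover hangs level and matches the prediction to within about 1 mm (corners at (66,160), (146,202) and (304,150)). The top view is blocked by the arm. Lowering in stages.

Emit:
play_rows(plan=[0,0,0,0.0005,-0.001,0.02,0.05,0,0,0,0.0005,-0.001,0.03,0.05,0,0,0,0.0005,-0.001,0.04,0.05,0,0,0,0.0005,-0.001,0.046,0.05,0,0,0,0.0005,-0.001,0.05,0.05,0,0,0,0.0005,-0.001,0.05,0.05,0,0,0,0.0005,-0.001,0.05,0.05])

```text
clock: 23.92
position: [0.6206, 0.2888, 0.0917]
ee_rot: [0.667, 0.745, 0.0, 0.0]
ft_force: [-0.0, 0.1, -0.9]
grip_width: 0.117
grasp_force: 58.9
```

Emit:
play_rows(plan=[0,0,0,0,0,0.005,0.05,0,0,0,0,0,0.01,0.05,0,0,0,0,0,0.014,0.05,0,0,0,0,0,0.0165,0.05,0,0,0,0,0,0.0165,0.05,0,0,0,0,0,0.0165,0.05])

```text
clock: 24.68
position: [0.6204, 0.2888, 0.0751]
ee_rot: [0.667, 0.745, 0.0, -0.0]
ft_force: [-2.1, -1.0, 3.7]
grip_width: 0.119
grasp_force: 59.5
```

Emit:
play_rows(plan=[0,0,0,0,0,0.0005,0.05,0,0,0,0,0,0.0005,0.45,0,0,0,0,0,0.0005,0.45,0,0,0,0,0,0.0005,0.45,0,0,0,0,0,-0.04,0.5,0,0,0,0,0,-0.1,0.5,0,0,0,0,0,-0.1,0.5,0,0,0,0.18,-0.1,-0.1,0.5,0,0,0,0.18,-0.1,-0.1,0.5,0,0,0,0.18,-0.1,-0.1,0.5,0,0,0,0.18,-0.1,-0.1,0.5,0,0,0,0.18,-0.1,-0.1,0.5,0,0,0,0.18,-0.1,-0.1,0.5])

```text
clock: 26.3
position: [0.5029, 0.4544, 0.1747]
ee_rot: [0.668, 0.744, -0.0, 0.001]
ft_force: [0.7, 0.5, 1.4]
grip_width: 0.499
grasp_force: 0.0
```

```bash
python3 - <<'E'
from h import *
ims=viewer.camera("scene");imt=viewer.camera("top")
a=cv2.resize(ims[130:290,155:365],(788,600),interpolation=cv2.INTER_CUBIC);b=cv2.resize(imt[100:300,170:380],(630,600),interpolation=cv2.INTER_CUBIC)
cv2.imwrite("pics/f.png",cv2.resize(cv2.hconcat([a,b]),(800,338),interpolation=cv2.INTER_AREA)[:,:,::-1])
E
```

```text
(no output)
```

View pics/f.png

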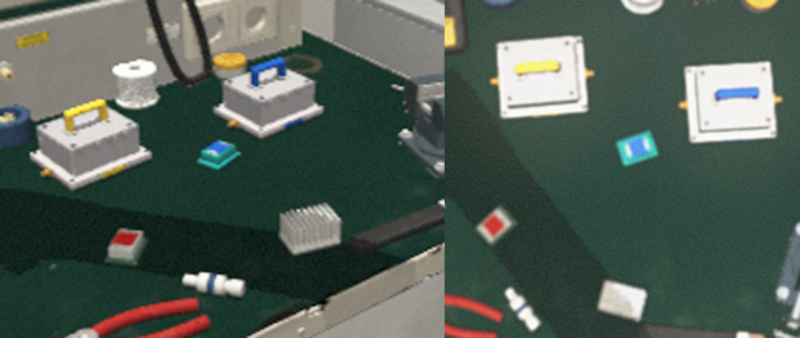

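Both covers sit square on their plates, yellow at (540,75) and blue at (730,100). The reject, heatsink and attenuator haven't moved, and the gripper is clear. Handing in.

```bash
python3 -c "
from workcell import manip
print(manip.hand_in())"
```

```text
the job is handed in; nothing more can be done
None
```

The job is handed in: the blue and yellow modules lie in their own fixtures' pockets, each fixture is closed with its own cover down on the base plate, the bystanders were not touched, and the gripper is open and clear, at about 26 s on the robot's clock; the hand-in call gave no verdict.

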